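Free the plug gauge and draw it to its red band

ROBOT

A 6-joint arm with a two-finger parallel gripper is mounted at the origin on the work surface; the furniture and walls round the work are solid. World frame = base frame: x ahead of the robot, y to its left, z up, the work surface at z = 0. Lengths are in mm, angles in rad, forces in N, time in s.
With the tool pointing down it reaches from about 275 to 750 mm from the base axis. Payload 10.2 kg.
Tool frame: the origin (TCP) lies midway between the tips of the shut fingers; the grasp point (between the pads) lies 19 mm behind it; z points along the fingers, y is the line along which they close (so a half turn about z gives the same grasp; the last joint's range is limited). The gripper opens to 85 mm and grips with 20 to 120 N. Pads are 22 mm wide; open, the fingers measure 114 mm over their backs; the gripper's body (76 mm by 85 mm) begins 54 mm behind the grasp point. The pads swing forward as they close: fully open they stand 13 mm farther back than shut.
Start: joints at [-1.417, 0.313, 1.498, -0, 1.331, -0.223], TCP at [193.16, -488.181, 231.294] pointing down, gripper open.
Joint ranges: [-2.94, 2.94], [-0.97, 2.17], [0.19, 2.56], [-1.23, 4.37], [0.02, 3.11], [-2.88, 2.88]. Speed limits (rad/s): [2.39, 2.39, 3.01, 3.14, 3.14, 3.14].

INTERFACE

Orientations are given as a unit quaternion [w, x, y, z].
In Python, from rig import ctrl gives the robot as it stands.
- The arm moves only by the tool send_rows, never from a script. Its argument "targets" is a list of rows, each a list of 7 numbers: the closure, from -1 (fully open) to 1 (shut), so that 0 is half open, then the shift along the tool's x, y, z in m, then the turn, a rotation vector about the tool's x, y, z in rad. In form: [[claw, dx, dy, dz, ax, ay, az], ...]. A call has exactly 10 rows; each row shifts and turns the commanded pose from where the row before left it, along the tool's axes as they then stand; what a row does not reach is not made up. A row lasts 1/8 s, in which the tool goes at most 62.5 mm and 10.7 degrees, less where a joint would pass 70% of its speed; a pose out of reach is approached as far as the arm can. A call with a gripper value outside its range is refused whole. The fingers move at their own pace and stop on an object; "squeeze" is the grip in N (left out, the last holds). Time passes only in rows, so rows that do not move let the fingers close, or fill a call up. It gives the time, the measured TCP pose, the force, the opening and the grip force at its end, in the units of the state.
- ctrl.sense(): the state, without advancing time (a new reading comes with each control period).
- ctrl.capture(name): name is "scene" or "top" or "wrist"; returns a dict with "img" (420x560x3 uint8, red, green, blue), "camera_matrix" (3x3 intrinsics, pixels), "R" (3x3) and "t" (3): a world point X has camera coordinates R X + t. Camera axes: x right, y down, z forward; pixel columns grow to the right and rows downward; lengths in mm; the calibration is good to about 2 mm. A picture is of the moment at which its call begins. There is no depth.
- ctrl.finish_job(): hands the job in; it is judged then, once.
Trained networks look in a picture, given as the dict that the camera call returned (one of the last four; its "shot" number tells which), for a name from the list of things; names that differ only in an ending like _2 or _b are one class to them, and where a whole thing is asked for, a point or a joint stands for the part that bears it (a point fixed in the world has none). Each returns a list of dicts, best first, with "score" (0 to 1); they miss things now and then, are a little off and sometimes report something else, mostly with a low value. They report only what shows in the picture. A call takes as long as a camera call.
- ctrl.boxes_of(query, picture): "extent" ([left, top, width, height] in pixels, round what is visible of it).
- ctrl.landmark_of(query, picture): "point" ([column, row] in pixels: a listed point, or the origin of a listed thing).
The state is a dict: "time_s": time; "joints": joint angles; "dq": joint speeds; "tau": joint torques, N m; "eef_pos": TCP position; "ee_rot": TCP orientation; "force": force on the tool from outside, world axes, zero at the start; "wrist_torque": the same for the moment, N m; "grip_width": opening from 0.0 (shut) to 1.0 (fully open); "grip_force": force on a finger pad.
Only numpy, scipy, OpenCV 4.12 (cv2) and the standard library are available. Lean on these libraries where they do the work, as an engineer would, in place of code of your own. Each camera call takes 0.05 s, during which the arm holds its last target. There are 200 camera calls.

TASK

On the bore-gauge fixture, take the red knob and slide the keeper carriage fully back against its end stop so that its fork clears the plug gauge, while the plug stays down in its bore. Then draw the plug gauge straight up by its black grip, without forcing it sideways, until the whole red band on its shank shows above the bore but the yellow band below it is still hidden inside, never pulling it right out. Finish while holding it still and upright there, with the carriage still at its stop, and leave everything else on the bench alone.

Things in the scene. Friction and masses are not known exactly. Their poses are not given: they have to be found in the camera images.
- fixture: fixed bore-gauge fixture: grey base plate 186x76x12 mm carrying an aluminium block 50x50 mm, top 64 mm above the worktop, with the vertical bore. Origin: on the worktop under the bore axis. Its +x runs level along the guide rods from the bore towards the carriage and the end stop; z up. The base reaches from x = -40 to x = 146 mm
- bore_mouth (a point): centre of the bore's mouth, on the block's top face, 64 mm above the worktop. The bore is round, 21 mm diameter, 52 mm deep
- slide_end (a point): where keeper_grip arrives when the carriage touches its end stop: 105 mm along the fixture's +x from the bore axis, 110 mm above the worktop
- keeper (a joint): travel of the keeper carriage along the fixture's +x, m: 0 = fork fully over the plug's flange, 0.045 = against the end stop. Starts in 0 to 0.012, slides against about 3 N of friction, stays where left. The fork (steel tines 75 to 80 mm above the worktop, 18 mm slot round the plug's neck) lets the plug rise only 3 mm while it covers the flange
- keeper_grip (a point): middle of the carriage's upright red knob: 18 mm diameter, 94 to 128 mm above the worktop, this point at 110 mm and 60 mm + joint value along +x from the bore axis. Under it a 12 mm stem and the carriage (46 mm along the slide, 60 mm wide, top 80 mm above the worktop)
- plug_gauge: loose plug gauge, about 0.2 kg, upright in the bore. Origin: centre of its foot, at the start on the bore's floor 12 mm above the worktop; z up along it. Shank 20 mm diameter to 54 mm above the foot; yellow band at 2 to 8 mm, red band at 18 to 28 mm; flange 34 mm diameter at 54 to 60 mm. Red band fully out when raised 34 mm, yellow shows from 44 mm, foot out at 52 mm
- plug_grip (a point): middle of the plug gauge's black grip (22 mm diameter, 72 to 116 mm above the foot), 96 mm above the foot, 108 mm above the worktop at the start; a 12 mm neck joins grip and flange
- mug_1: white mug with green dots, 78x114x93 mm; loose bystander, origin at its underside; leave it alone
- wash_bottle: white wash bottle with red cap, 171 mm tall; loose bystander, origin at its underside; leave it alone
- slide_box: wooden box 63x91x36 mm; loose bystander, origin at its underside; leave it alone
- test_block_hard: round steel block, 60 mm across, 14 mm high; loose bystander, origin at its underside; leave it alone
- specimen_1: dark red mounted specimen, 30 mm across, 16 mm high; loose bystander, origin at its underside; leave it alone
- specimen_2: green mounted specimen, 30 mm across, 18 mm high; loose bystander, origin at its underside; leave it alone
- specimen_4: brown mounted specimen, 30 mm across, 16 mm high; loose bystander, origin at its underside; leave it alone
- bottle_oil: dropper bottle, 35 mm across, 100 mm tall; loose bystander, origin at its underside; leave it alone
- putty_tin: flat tin with green lid, 66 mm across, 34 mm high; loose bystander, origin at its underside; leave it alone
- tweezers: steel tweezers, 128 mm long, 8 mm high; loose bystander, origin at its underside; leave it alone

How it is judged:
By the outcome, as a careful person would: the job done as asked, in the order asked, and still so for the second after the job is handed in, while the arm keeps its last pose, push and grip.
It also fails if it takes over 45 s, if anything falls off the work surface, if the arm or the gripper's body presses on something with over 40 N, if the wrist force passes 120 N, or if a joint passes its speed limit or range.

## Working session

There is one attempt and no reset: what is moved stays moved. The work goes in short steps, Python scripts to look and compute and a tool call to move; the robot and the scene stay as the last step left them, time stands still between calls to the robot, and variables do not carry over. Pictures are saved under pics/ and viewed, at most 10 in all, crops included, and the job is handed in when it is done.

Besides the shell and the picture viewer there is one more tool, called after "Request:" in YAML: its name, and indented under it one key for each argument. send_rows: Moves the arm, as the interface text tells. Its arguments: {"type":"object","properties":{"targets":{"type":"array"},"squeeze":{"type":"number"}},"required":["targets"]}

```bash
mkdir -p pics; cat > h.py <<'E'
import numpy as np,cv2
from rig import ctrl
def save(p,n): cv2.imwrite('pics/'+n+'.png',cv2.cvtColor(np.asarray(p['img']),cv2.COLOR_RGB2BGR))
def ray(p,uv):
    K=np.array(p['camera_matrix']);R=np.array(p['R']);t=np.array(p['t'])
    d=R.T@np.linalg.inv(K)@np.array([uv[0],uv[1],1.]);return -R.T@t,d/np.linalg.norm(d)
def atz(p,uv,z):
    c,d=ray(p,uv);return c+d*(z-c[2])/d[2]
def proj(p,X):
    x=np.array(p['camera_matrix'])@(np.array(p['R'])@np.array(X,float)+np.array(p['t']));return x[:2]/x[2]
E
python3 - <<'E'
from h import *
print(ctrl.sense())
ims=[]
for n in ['scene','top']:
    p=ctrl.capture(n);save(p,n+'0');c,d=ray(p,(280,210));print(n,c.round(),d.round(2))
    for q,z in [('keeper_grip',110),('plug_grip',108),('bore_mouth',64),('slide_end',110),('fixture',0)]:
        for r in ctrl.landmark_of(q,p)[:2]: print(q,np.round(r['point'],1),round(r['score'],2),atz(p,r['point'],z).round(1))
E
```

```text
{'time_s': 0.0, 'joints': array([-1.41740360e+00,  3.13414409e-01,  1.49844993e+00, -4.21470906e-06,
        1.33095616e+00, -2.23416305e-01]), 'dq': array([-0.0024805 , -0.00072711, -0.00156203,  0.0015741 , -0.00077902,
       -0.00081071]), 'tau': array([ 2.61893001e-04, -4.12275553e+01, -2.59733301e+01, -1.75543041e-04,
        4.24821832e-03,  5.07263735e-05]), 'eef_pos': array([ 193.11672471, -487.92028977,  230.7484376 ]), 'ee_rot': array([-6.13621985e-04,  9.82304027e-01,  1.87292342e-01,  1.94448045e-05]), 'force': array([ 0.82791314, -0.22095265, -0.27707737]), 'wrist_torque': array([0.03974661, 0.02605   , 0.0252233 ]), 'grip_force': 0.0, 'grip_width': 0.9986233362993707}
scene [-216.  526.  903.] [ 0.57 -0.47 -0.67]
keeper_grip [282.2 231.5] 0.86 [385.1  22.1 110. ]
plug_grip [259.9 224.9] 0.6 [444.8  53.2 108. ]
bore_mouth [259.5 235.5] 0.67 [447.5  53.8  64. ]
slide_end [292.6 230. ] 0.89 [372.   -3.8 110. ]
fixture [258.3 252.6] 0.64 [444.3  62.4   0. ]
top [ 375.  -42. 1435.] [ 0.06  0.01 -1.  ]
keeper_grip [262.7 232.8] 0.82 [392.2  11.7 110. ]
plug_grip [251.  209.8] 0.6 [455.7  46.2 108. ]
bore_mouth [246.6 211.2] 0.93 [454.   61.7  64. ]
slide_end [265.4 241.6] 0.85 [368.    3.5 110. ]
fixture [303.5 235.8] 0.28 [ 387.7 -107.1    0. ]
```

View pics/scene0.png

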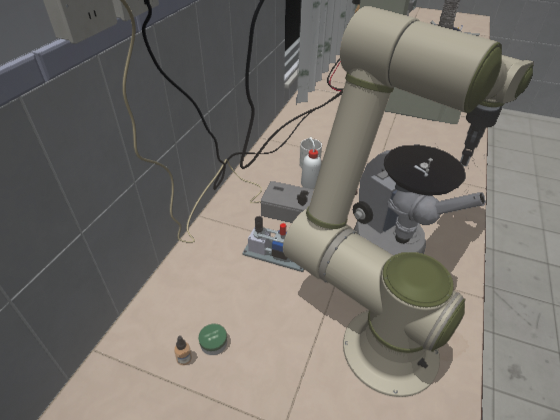

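View pics/top0.png

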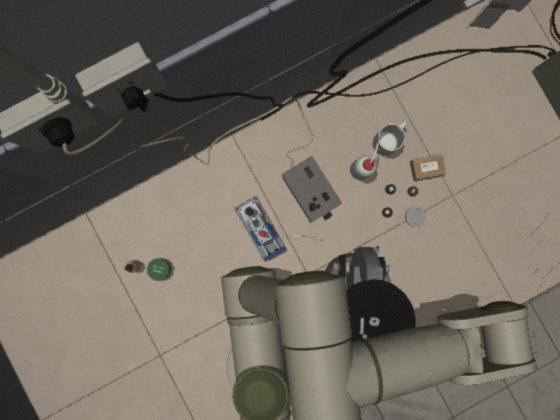

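The pictures show the fixture at top (258,228) and scene (275,245). The black plug is on the far-left side, with the red knob nearer the robot. A tall machine with a black disc, at top (380,315) and scene (425,168), stands between the arm and the fixture.

```bash
cat >> h.py <<'E'
def tri(*pu):
    A=np.zeros((3,3));b=np.zeros(3)
    for p,u in pu:
        c,d=ray(p,u);M=np.eye(3)-np.outer(d,d);A+=M;b+=M@c
    return np.linalg.solve(A,b)
E
python3 - <<'E'
from h import *
s=ctrl.capture('scene');t=ctrl.capture('top')
print(ctrl.sense()['time_s'])
for n,a,b in [('disc c',(425,168),(381,315)),('disc c2',(424,166),(373,321)),('knob',(282.2,231.5),(262.7,232.8)),('plug',(259.9,224.9),(251,209.8)),('cap',(313,154),(368,165))]:
    print(n,tri((s,a),(t,b)).round())
def up(p,x0,y0,x1,y1,n,f):
    im=p['img'][y0:y1,x0:x1];cv2.imwrite('pics/'+n+'.png',cv2.resize(cv2.cvtColor(im,cv2.COLOR_RGB2BGR),None,fx=f,fy=f,interpolation=cv2.INTER_CUBIC))
a=cv2.resize(s['img'][190:290,220:330],(400,364)) ; 
up(t,225,190,435,350,'tc',3.75)
E
```

```text
0.7
disc c [ 200. -284.  293.]
disc c2 [ 190. -260.  315.]
knob [393.  13.  98.]
plug [456.  46.  95.]
cap [ 588. -275.  128.]
```

View pics/tc.png

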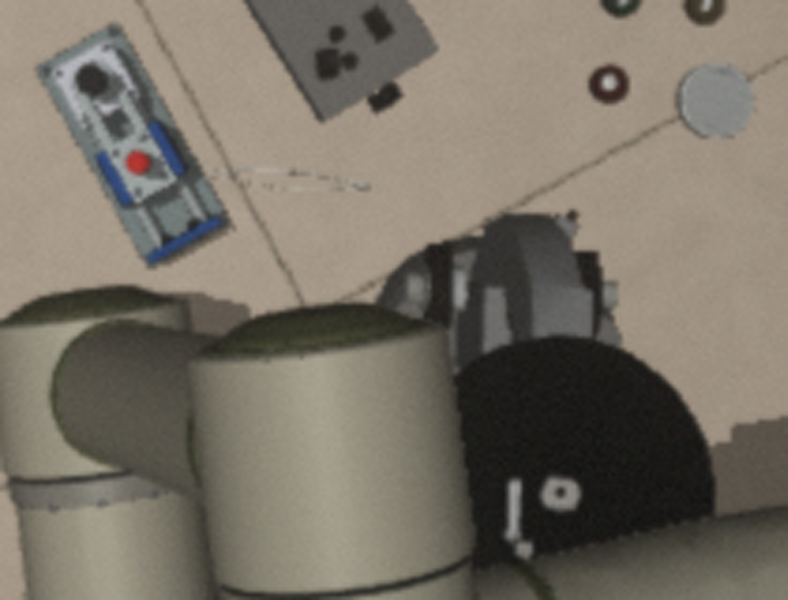

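Request:
send_rows:
  targets:
    - [-1, 0, 0, -0.05, 0, 0, 0]
    - [-1, 0, 0, -0.05, 0, 0, 0]
    - [-1, 0, 0, -0.05, 0, 0, 0]
    - [-1, 0, 0, -0.05, 0, 0, 0]
    - [-1, 0.0467, -0.0242, 0, 0, 0, 0]
    - [-1, 0.0467, -0.0242, 0, 0, 0, 0]
    - [-1, 0.0467, -0.0242, 0, 0, 0, 0]
    - [-1, 0.0467, -0.0242, 0, 0, 0, 0]
    - [-1, 0.0467, -0.0242, 0, 0, 0, 0]
    - [-1, 0.0467, -0.0242, 0, 0, 0, 0]

```text
time_s: 1.95
eef_pos: [401.1, -248.6, 431.4]
ee_rot: [0.0, 0.982, 0.187, 0.0]
force: [0.1, -0.4, 0.4]
grip_width: 1.003
grip_force: 0.0
```

Request:
send_rows:
  targets:
    - [-1, 0.0175, -0.0496, 0, 0, 0, 0]
    - [-1, 0.0175, -0.0496, 0, 0, 0, 0]
    - [-1, 0.0175, -0.0496, 0, 0, 0, 0]
    - [-1, 0.0175, -0.0496, 0, 0, 0, 0]
    - [-1, 0.0175, -0.0496, 0, 0, 0, 0]
    - [-1, 0, 0, 0.05, 0, 0, 0]
    - [-1, 0, 0, 0.05, 0, 0, 0]
    - [-1, 0, 0, 0.05, 0, 0, 0]
    - [-1, 0, 0, 0.03, 0, 0, -0.1]
    - [-1, 0, 0, 0, 0, 0, 0]

```text
time_s: 3.2
eef_pos: [389.7, 12.9, 250.3]
ee_rot: [-0.001, 0.972, 0.236, -0.001]
force: [-0.3, 0.9, 0.7]
grip_width: 1.001
grip_force: 0.0
```

```bash
cat > look.py <<'E'
import sys
from h import *
from scipy.spatial.transform import Rotation as Ro
p=ctrl.capture('wrist');save(p,sys.argv[1])
s=ctrl.sense();print('t',s['time_s'],'eef',s['eef_pos'].round(1))
q=s['ee_rot'];M=Ro.from_quat([q[1],q[2],q[3],q[0]]).as_matrix();print('yaw x deg',np.degrees(np.arctan2(M[1,0],M[0,0])).round(2),'z',M[:,2].round(3))
c,d=ray(p,(280,210));print(c.round(),d.round(2))
for n,z in [('keeper_grip',110),('plug_grip',108),('bore_mouth',64),('slide_end',110)]:
    for r in ctrl.landmark_of(n,p)[:1]:
        X=atz(p,r['point'],z);print(n,np.round(r['point'],1),round(r['score'],2),X.round(1),'tool',(M.T@(X-s['eef_pos'])).round(1))
E
python3 look.py w1
```

```text
t 3.25 eef [390.5  12.7 251.8]
yaw x deg 27.21 z [-0.  0. -1.]
[456.  47. 393.] [-0.26 -0.13 -0.96]
plug_grip [272.5 125.2] 0.97 [449.2  51.4 108. ] tool [ 69.9  -7.5 143.8]
bore_mouth [273.4 119.8] 0.85 [453.5  53.6  64. ] tool [ 74.8  -7.6 187.8]
slide_end [279.5 228.5] 0.81 [362.7  -0.7 110. ] tool [-30.8  -0.8 141.8]
```

View pics/w1.png

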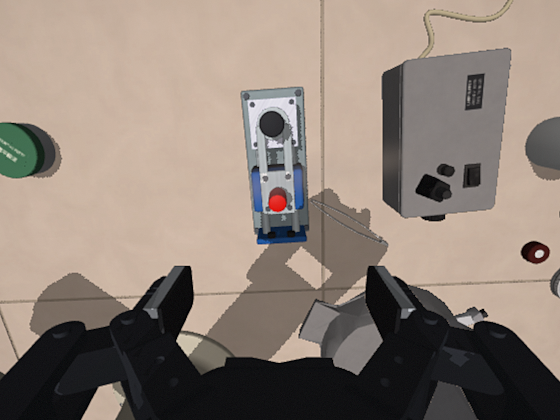

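The red knob's top face is at (278,202) and the black plug's top is at (271,124). The fixture is turned slightly relative to the tool, and the fingers have clear room on both sides.

```bash
cat > loc.py <<'E'
from h import *
from scipy.spatial.transform import Rotation as Ro
import sys
p=ctrl.capture('wrist');s=ctrl.sense();q=s['ee_rot'];M=Ro.from_quat([q[1],q[2],q[3],q[0]]).as_matrix()
im=cv2.cvtColor(p['img'],cv2.COLOR_RGB2HSV);h,S,v=cv2.split(im)
red=(((h<6)|(h>174))&(S>190)&(v>90)).astype(np.uint8)
blk=(v<65).astype(np.uint8)
out={}
for n,m,z in [('knob',red,128),('plug',blk,128)]:
    k,l,st,ce=cv2.connectedComponentsWithStats(m)
    for i in range(1,k):
        if 120<st[i,4]<1500 and 200<ce[i,0]<360 and ce[i,1]<250: 
            X=atz(p,ce[i],z);print(n,st[i],ce[i].round(1),X.round(1),'tool',(M.T@(X-s['eef_pos'])).round(1));out.setdefault(n,X)
if len(out)==2:
    d=out['plug']-out['knob'];print('dist',np.linalg.norm(d),'ang',np.degrees(np.arctan2(d[1],d[0])))
for f in ['bore_mouth','slide_end']: print(f,[ (M.T@(atz(p,r['point'],64 if f[0]=='b' else 110)-s['eef_pos'])).round(1) for r in ctrl.landmark_of(f,p)[:1]])
E
python3 loc.py
```

```text
knob [267 197  18  15 220] [275.6 203.9] [390.   15.9 128. ] tool [  0.6  -3.5 124.3]
plug [258 113  24  26 476] [269.8 125.5] [450.3  52.5 128. ] tool [ 70.9  -8.3 124.4]
plug [257 226  50  14 389] [283.  232.7] [367.6  -3.5 128. ] tool [-28.3   3.5 124.3]
dist 70.53069697179616 ang 31.21035736545085
bore_mouth [array([ 72.1,  -9.1, 188.4])]
slide_end [array([-33.9,  -1.3, 142.3])]
```

Request:
send_rows:
  targets:
    - [-1, 0.0006, -0.0035, 0.02, 0, 0, 0]
    - [-1, 0, 0, 0.04, 0, 0, -0.068]
    - [-1, 0, 0, 0.04, 0, 0, 0]
    - [-0.3, 0, 0, 0, 0, 0, 0]
    - [-0.3, 0, 0, 0, 0, 0, 0]
    - [-0.3, 0, 0, 0, 0, 0, 0]
    - [-0.3, 0, 0, 0, 0, 0, 0]
    - [-0.3, 0, 0, 0, 0, 0, 0]
    - [-0.3, 0, 0, 0, 0, 0, 0]
    - [-0.3, 0, 0, 0, 0, 0, 0]
  squeeze: 40

```text
time_s: 4.85
eef_pos: [389.3, 16.1, 151.3]
ee_rot: [0.0, 0.963, 0.269, -0.0]
force: [0.1, 1.0, -0.3]
grip_width: 0.648
grip_force: 0.0
```

```bash
python3 look.py w2; python3 loc.py
```

```text
t 4.9 eef [389.3  16.1 151.3]
yaw x deg 31.21 z [-0.  0. -1.]
[452.  55. 294.] [-0.24 -0.15 -0.96]
keeper_grip [281.3 236.2] 0.86 [390.8  15.8 110. ] tool [ 1.1  1.  41.3]
plug_grip [281.3 128.9] 0.78 [449.5  51.7 108. ] tool [69.9  0.8 43.3]
slide_end [281.2 281.8] 0.89 [361.5  -2.  110. ] tool [-33.2   1.   41.3]
knob [267 220  28  41 784] [279.4 241.3] [393.4  18.9 128. ] tool [ 5.  -0.3 23.3]
plug [ 262  107   39   41 1251] [281.  127.4] [450.4  52.6 128. ] tool [71.1  0.5 23.3]
dist 66.18724234541246 ang 30.56312928921437
bore_mouth []
slide_end [array([-33.6,   0.5,  41.3])]
```

View pics/w2.png

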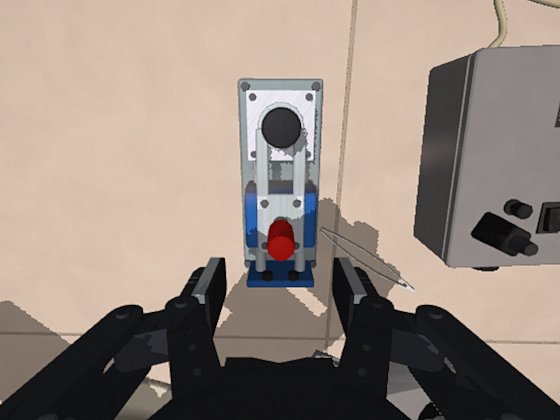

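The knob (281,245) is centred between the fingers and lines up with the plug (281,127). I'm descending to grip it.

Request:
send_rows:
  targets:
    - [-0.3, 0.001, 0.0005, 0.03, 0, 0, 0]
    - [-0.3, 0, 0, 0.028, 0, 0, 0]
    - [-0.3, 0, 0, 0, 0, 0, 0]
    - [1, 0, 0, 0, 0, 0, 0]
    - [1, 0, 0, 0, 0, 0, 0]
    - [1, 0, 0, 0, 0, 0, 0]
    - [1, 0, 0, 0, 0, 0, 0]
    - [1, 0, 0, 0, 0, 0, 0]
    - [1, 0, 0, 0, 0, 0, 0]
    - [1, 0, 0, 0, 0, 0, 0]
  squeeze: 40

```text
time_s: 6.5
eef_pos: [391.1, 16.0, 94.3]
ee_rot: [0.001, 0.963, 0.269, 0.001]
force: [-1.4, -1.2, 8.1]
grip_width: 0.202
grip_force: 38.9
```

Request:
send_rows:
  targets:
    - [1, -0.002, 0, 0, 0, 0, 0]
    - [1, -0.004, 0, 0, 0, 0, 0]
    - [1, -0.005, 0, 0, 0, 0, 0]
    - [1, -0.005, 0, 0, 0, 0, 0]
    - [1, -0.005, 0, 0, 0, 0, 0]
    - [1, -0.004, 0, 0, 0, 0, 0]
    - [1, -0.003, 0, 0, 0, 0, 0]
    - [1, -0.002, 0, 0, 0, 0, 0]
    - [1, 0, 0, 0, 0, 0, 0]
    - [1, 0, 0, 0, 0, 0, 0]

```text
time_s: 7.75
eef_pos: [365.5, 0.5, 94.3]
ee_rot: [0.001, 0.963, 0.269, 0.001]
force: [0.2, 1.4, 9.0]
grip_width: 0.196
grip_force: 39.1
```

Request:
send_rows:
  targets:
    - [1, -0.001, 0, 0, 0, 0, 0]
    - [1, -0.001, 0, 0, 0, 0, 0]
    - [1, -0.001, 0, 0, 0, 0, 0]
    - [1, -0.001, 0, 0, 0, 0, 0]
    - [1, -0.001, 0, 0, 0, 0, 0]
    - [1, -0.0005, 0, 0, 0, 0, 0]
    - [1, -0.0005, 0, 0, 0, 0, 0]
    - [1, 0, 0, 0, 0, 0, 0]
    - [1, 0, 0, 0, 0, 0, 0]
    - [1, 0, 0, 0, 0, 0, 0]

```text
time_s: 9.0
eef_pos: [361.9, -1.8, 94.4]
ee_rot: [0.0, 0.963, 0.268, 0.003]
force: [12.5, 12.1, 1.7]
grip_width: 0.192
grip_force: 39.0
```

Request:
send_rows:
  targets:
    - [-0.3, 0, 0, 0, 0, 0, 0]
    - [-0.3, 0, 0, 0, 0, 0, 0]
    - [-0.3, 0, 0, 0, 0, 0, 0]
    - [-0.3, 0, 0, -0.02, 0, 0, 0]
    - [-0.3, 0, 0, -0.04, 0, 0, 0]
    - [-0.3, 0.03, 0, 0, 0, 0, 0]
    - [-0.3, 0.04, 0, 0, 0, 0, 0]
    - [-0.3, 0.034, 0, 0, 0, 0, 0]
    - [-0.3, 0, 0, 0, 0, 0, 0]
    - [-0.3, 0, 0, 0, 0, 0, 0]

```text
time_s: 10.25
eef_pos: [447.9, 51.2, 153.0]
ee_rot: [-0.0, 0.963, 0.269, -0.001]
force: [0.3, 0.2, -0.3]
grip_width: 0.649
grip_force: 0.0
```

```bash
python3 look.py w3; python3 loc.py; python3 - <<'E'
from h import *
p=ctrl.capture('wrist'); print(proj(p,[450,52.4,128]),proj(p,[360.5,-2,128]))
E
```

```text
t 10.3 eef [447.8  51.1 153.2]
yaw x deg 31.19 z [-0.001 -0.    -1.   ]
[511.  90. 296.] [-0.24 -0.15 -0.96]
keeper_grip [280.4 357.1] 0.81 [362.7  -1.1 110. ] tool [-99.9   0.6  43.2]
plug_grip [280.8 232.5] 0.75 [450.2  51.9 108. ] tool [ 2.4  0.6 45.2]
slide_end [280.1 357.4] 0.65 [362.3  -1.1 110. ] tool [-100.2    0.4   43.2]
plug [ 263  209   35   51 1347] [279.9 234.9] [455.4  55.4 128. ] tool [ 8.2 -0.  25.5]
bore_mouth []
slide_end [array([-101. ,   -1.9,   43.4])]
[279.59865719 244.6002517 ] [279.58346122 379.11677362]
```

View pics/w3.png

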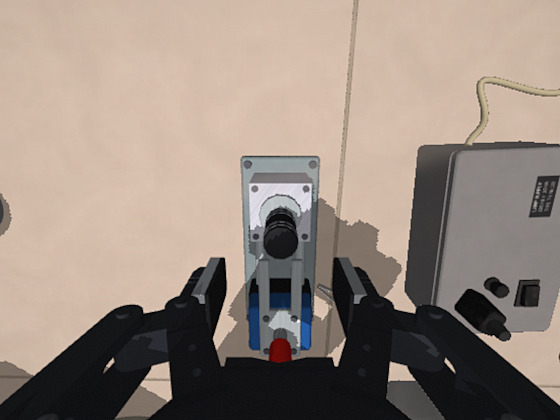

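The plug top (282,243) sits between the fingers. The knob (282,350) is at the stop and the fork is clear of the flange. I'm descending 62 mm and gripping.

Request:
send_rows:
  targets:
    - [-0.3, 0.002, 0.0006, 0.03, 0, 0, 0]
    - [-0.3, 0, 0, 0.032, 0, 0, 0]
    - [-0.3, 0, 0, 0, 0, 0, 0]
    - [1, 0, 0, 0, 0, 0, 0]
    - [1, 0, 0, 0, 0, 0, 0]
    - [1, 0, 0, 0, 0, 0, 0]
    - [1, 0, 0, 0, 0, 0, 0]
    - [1, 0, 0, 0, 0, 0, 0]
    - [1, 0, 0, 0, 0, 0, 0]
    - [1, 0, 0, 0, 0, 0, 0]
  squeeze: 40

```text
time_s: 11.95
eef_pos: [451.3, 51.9, 92.6]
ee_rot: [0.0, 0.963, 0.269, 0.001]
force: [-1.6, 1.2, 7.7]
grip_width: 0.246
grip_force: 38.9
```

```bash
python3 - <<'E'
from h import *
s=ctrl.sense();print(s['eef_pos'],s['ee_rot'],s['force'],s['wrist_torque'],s['grip_width'])
E
```

```text
[451.34009472  51.9384363   92.5866305 ] [4.49327144e-04 9.63123867e-01 2.69055540e-01 1.15339469e-03] [-1.56841922  1.22747021  7.67948246] [0.20424616 0.23498838 0.01988839] 0.24581362239923063
```

Request:
send_rows:
  targets:
    - [1, 0, 0, -0.002, 0, 0, 0]
    - [1, 0, 0, -0.002, 0, 0, 0]
    - [1, 0, 0, -0.002, 0, 0, 0]
    - [1, 0, 0, -0.002, 0, 0, 0]
    - [1, 0, 0, -0.002, 0, 0, 0]
    - [1, 0, 0, -0.002, 0, 0, 0]
    - [1, 0, 0, -0.002, 0, 0, 0]
    - [1, 0, 0, -0.001, 0, 0, 0]
    - [1, 0, 0, 0, 0, 0, 0]
    - [1, 0, 0, 0, 0, 0, 0]

```text
time_s: 13.2
eef_pos: [450.6, 52.0, 106.3]
ee_rot: [0.0, 0.963, 0.269, 0.0]
force: [0.8, -0.4, -0.8]
grip_width: 0.249
grip_force: 39.2
```

Request:
send_rows:
  targets:
    - [1, 0, 0, -0.003, 0, 0, 0]
    - [1, 0, 0, -0.003, 0, 0, 0]
    - [1, 0, 0, -0.003, 0, 0, 0]
    - [1, 0, 0, -0.003, 0, 0, 0]
    - [1, 0, 0, -0.003, 0, 0, 0]
    - [1, 0, 0, -0.003, 0, 0, 0]
    - [1, 0, 0, -0.003, 0, 0, 0]
    - [1, 0, 0, -0.003, 0, 0, 0]
    - [1, 0, 0, -0.001, 0, 0, 0]
    - [1, 0, 0, 0, 0, 0, 0]

```text
time_s: 14.45
eef_pos: [450.6, 52.0, 131.4]
ee_rot: [0.0, 0.963, 0.269, 0.0]
force: [1.6, -0.2, -1.6]
grip_width: 0.247
grip_force: 39.2
```

```bash
python3 look.py w4; python3 - <<'E'
from h import *
s=ctrl.sense();print(s['eef_pos'],s['force'],s['wrist_torque'],s['grip_width'])
p=ctrl.capture('scene');t=ctrl.capture('top');w=cv2.imread('pics/w4.png')
def up(p,x0,y0,x1,y1): return cv2.resize(cv2.cvtColor(p['img'][y0:y1,x0:x1],cv2.COLOR_RGB2BGR),(350,300),interpolation=cv2.INTER_CUBIC)
u,v=map(int,proj(p,[425,40,70]));a=up(p,u-35,v-35,u+35,v+25)
cv2.imwrite('pics/m.png',np.hstack([a,cv2.resize(w[140:420,140:420],(440,440))[:300]]) if 0 else np.hstack([np.vstack([a,np.zeros((100,350,3),np.uint8)]),cv2.resize(w[140:400,160:420],(400,400))]))
E
```

```text
t 14.5 eef [450.6  52.  131.3]
yaw x deg 31.21 z [-0. -0. -1.]
[514.  91. 274.] [-0.24 -0.15 -0.96]
keeper_grip [275.7 205.1] 0.54 [473.5  68.7 110. ] tool [28.3 -2.5 21.3]
plug_grip [278.1 283.7] 0.81 [429.5  40.4 108. ] tool [-24.   -1.1  23.3]
[450.6339318   51.94633269 131.29360536] [ 0.76321141  0.58519388 -1.23077712] [-0.04271451 -0.16917049  0.01099329] 0.24510838189869777
```

View pics/m.png

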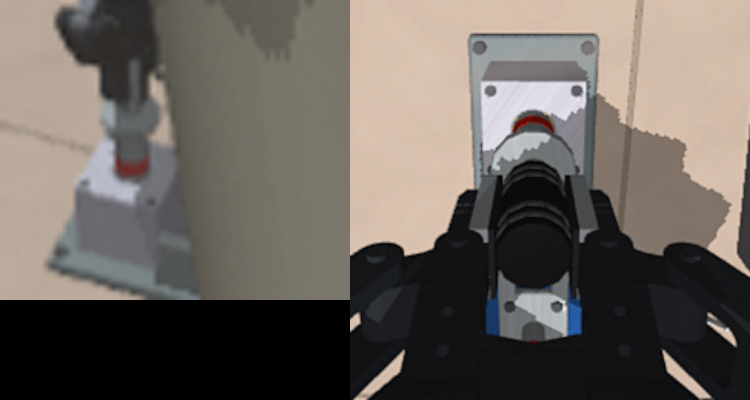

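The plug is upright with the whole red band showing above the bore (left crop, 130,165), and no yellow is visible. The rise is 38.7 mm, and the pulling force was free of any side load. I'm handing in.

```bash
python3 -c "
from rig import ctrl
print(ctrl.finish_job())"
```

```text
the job is handed in; nothing more can be done
None
```

The job is handed in: the keeper carriage is back against its end stop, and the plug gauge is held still and upright, raised about 39 mm with the whole red band showing and the yellow band still hidden in the bore.

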